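# Centre the egg cup on its pedestal stand

## Robot

A 6-joint arm with a two-finger parallel gripper is mounted at the origin on a cart in front of the work surface, level with it; the furniture and walls round the work are solid. World frame = base frame: x ahead of the robot, y to its left, z up, the work surface at z = 0. Lengths are in m, angles in degrees, forces in N, time in s.
With the tool pointing down it reaches from about 0.3 to 0.75 m from the base axis. Payload 8.5 kg.
Tool frame: the origin (TCP) lies between the finger pads; the fingertips stand 19 mm ahead of it and the grasp point (between the pads) is the TCP; z points along the fingers, y is the line along which they close (so a half turn about z gives the same grasp; the last joint's range is limited). The gripper opens to 85 mm and grips with 20 to 120 N. Pads are 22 mm wide; open, the fingers measure 114 mm over their backs; the gripper's body (76 mm by 85 mm) begins 54 mm behind the grasp point. The pads swing forward as they close: fully open they stand 13 mm farther back than shut.
Start: joints at [-81.492, 21.807, 74.336, -0, 83.858, -12.336], TCP at [0.196, -0.514, 0.25] pointing down, gripper open.
Joint ranges: [-178.18, 178.18], [-50.72, 133.34], [12.68, 142.11], [-81.47, 261.47], [9.98, 163.14], [-165.26, 165.26]. Speed limits (degrees/s): [136.94, 136.94, 180, 180, 180, 180].

## Interface

Orientations are given as a 3x3 rotation matrix whose columns are the frame's x, y, z axes.
In Python, from rig import env, optics gives the robot as it stands.
- The arm moves only by the tool arm_command, never from a script. Its argument "commands" is one flat list of numbers, 7 for each row, row after row: the closure, from -1 (fully open) to 1 (shut), so that 0 is half open, then the shift along the tool's x, y, z as a fraction of full scale, then the turn, a rotation vector about the tool's x, y, z as a fraction of full scale. A call has 1 to 12 rows; each row is the pose to reach, as a shift and turn from the pose commanded when the call began, along the tool's axes at that moment; what a row does not reach only later rows make up. Full scale, the value 1, is 500 mm for a shift and 120 degrees for a turn. A row lasts 1/12 s, in which the tool goes at most 41.7 mm and 7.16 degrees, less where a joint would pass 70% of its speed; a pose out of reach is approached as far as the arm can. A call with a number of a shift or a turn outside -1 to 1 is refused whole. A call with a gripper value outside its range is refused whole. The fingers move at their own pace and stop on an object; "newtons" is the grip in N (left out, the last holds). Time passes only in rows, so rows that repeat a pose let the fingers close. It gives the time, the measured TCP pose, the force, the opening and the grip force at its end, in the units of the state.
- env.observe(): the state, without advancing time (a new reading comes with each control period).
- optics.get_image(name): name is "scene" or "side" or "wrist"; returns a dict with "image" (400x640x3 uint8, red, green, blue), "intrinsics" (3x3 intrinsics, pixels), "k1" (the pictures are not rectified: a ray, as slopes to the right and down, at radius r is drawn at 1 + k1 r^2 times it, then the intrinsics apply), "origin" and "orientation" of the camera in the world; the wrist camera has in their place "tool_from_camera" (4x4, takes a point from camera to tool coordinates, whose origin is the TCP and whose axes are the flange's). Camera axes: x right, y down, z forward; pixel columns grow to the right and rows downward; lengths in m; the calibration is good to about 2 mm. A picture is of the moment at which its call begins: read the wrist's pose just before it. There is no depth.
- env.close_job(): hands the job in; it is judged then, once.
The state is a dict: "time_s": time; "q": joint angles; "qvel": joint speeds; "joint_efforts": joint torques, N m; "position": TCP position; "tool_rot": TCP orientation; "ft_force": force on the tool from outside, world axes, zero at the start; "wrist_torque": the same for the moment, N m; "grip_width": finger opening in m; "gripper_force": force on a finger pad.
Only numpy, scipy, OpenCV 4.12 (cv2) and the standard library are available. Lean on these libraries where they do the work, as an engineer would, in place of code of your own. Each camera call takes 0.05 s, during which the arm holds its last target. There are 200 camera calls.

## Task

The egg cup with the boiled egg stands off-centre on its little round pedestal stand. Nudge it to the middle of the stand with slow, very light touches of the fingers low on its foot, until it stands upright with an even margin all round. Do not pinch or lift it, do not tip it or push it off, and leave the stand and everything else where they are.

Things in the scene. Friction and masses are not known exactly. Their poses are not given: they have to be found in the camera images.
- egg_cup: White ceramic egg cup with a brown egg fixed in it, one rigid round piece, 68 mm tall, about 0.12 kg. Origin: centre of its underside, z up. Its widest part is the foot; above it a thin stem (20 mm wide at 18 to 22 mm) and the bowl, 47 mm in diameter, rim at 46 mm; the egg rises above that. It starts 16 to 24 mm from the stand's centre, in any direction.
- egg_cup_foot (a point): Centre of the egg cup's foot, 10 mm above its underside. The foot's rim is 54 mm in diameter from 5 to 14 mm above the underside; below it tapers to a bearing face of only 40 mm. A level push on this rim (about 1 N) slides the cup, and it stops when the push stops; a push at the bowl or egg rocks it over. Press it with no more than 5 N.
- stand: Dark wooden round pedestal stand, loose, 0.8 kg, 38 mm tall, flat rimless round top plate 104 mm in diameter and 7 mm thick, on a narrow stem with an 84 mm foot. Origin: centre of its underside, z up; the top surface, on which the egg cup stands, is 38 mm above the origin (50 mm above the worktop).
- board: Pale wooden breakfast board 240 x 340 x 12 mm (x, y, z), fixed to the worktop. Origin: centre of its underside; its top is 12 mm above the worktop. The stand stands on its left or right half, the coffee cup on the other.
- coffee_cup: White espresso cup with a handle, 64 x 91 x 50 mm, standing on the board about 160 mm from the stand. Origin: underside, centre of the 91 mm length. Leave alone.
- teaspoon: Steel teaspoon 132 x 28 x 11 mm lying along the board's edge nearest the robot. Origin: centre of its underside, x along the spoon. Leave alone.
- timer: White wind-up kitchen timer, round, 60 mm in diameter, 54 mm tall, on the worktop behind the board. Origin: centre of its underside. Leave alone.
- matches: Orange matchbox 53 x 36 x 15 mm on the worktop behind the board. Origin: centre of its underside. Leave alone.
- tea_candle: Tealight candle, 38 mm in diameter, 16 mm tall, on the worktop behind the board. Origin: centre of its underside. Leave alone.

How it is judged (in metres and radians):
On the way:
1. the fingers touch the egg cup (contact force between the fingers and egg_cup above 0.05 N).
At the end, for the whole second after the job is handed in: The egg cup stands upright (within 0.06 rad) and at rest on the stand's top, its axis within 7 mm of the stand's centre; the stand is upright and within 20 mm of where it was (horizontal distance between egg_cup and stand below 0.007 m and z of egg_cup in the frame of stand between 0.035 and 0.041 m and angle between each of egg_cup, stand's own z axis and vertical below 0.06 rad and linear speed of egg_cup below 0.01 m/s and distance of stand from where it was at the start of the episode below 0.02 m); the robot touches nothing.
It fails at once if the egg cup is tipped by more than 0.3 rad or pushed off the stand (angle between egg_cup's own z axis and vertical above 0.3 rad or z of egg_cup in the frame of stand below 0.03 m or horizontal distance between egg_cup and stand above 0.045 m).
It fails at once if the egg cup is lifted 10 mm or more off the stand (z of egg_cup in the frame of stand above 0.048 m).
It fails at once if the robot or its fingers press or hit the egg cup with more than 5 N (contact force between any of the arm, the fingers and egg_cup above 5 N).
It fails at once if the stand is shifted more than 20 mm or tipped (distance of stand from where it was at the start of the episode above 0.02 m or angle between stand's own z axis and vertical above 0.2 rad).
It fails at once if a bystander is shifted more than 20 mm or tipped (distance of any of coffee_cup, teaspoon, timer, matches, tea_candle from where it was at the start of the episode above 0.02 m or angle between any of coffee_cup, timer's own z axis and vertical above 0.4 rad).
It also fails if it takes over 48 s, if anything falls off the work surface, if the arm or the gripper's body presses on something with over 40 N, if the wrist force passes 120 N, or if a joint passes its speed limit or range.

## Working session

There is one attempt and no reset: what is moved stays moved. The work goes in short steps, Python scripts to look and compute and a tool call to move; the robot and the scene stay as the last step left them, time stands still between calls to the robot, and variables do not carry over. Pictures are saved under pics/ and viewed, at most 10 in all, crops included, and the job is handed in when it is done.

Besides the shell and the picture viewer there is one more tool, called as a command line: name --argument value ..., lists and objects as JSON in quotes. arm_command: Moves the arm, as the interface text tells. Shift numbers are shares of 500 mm and turn numbers shares of 120 degrees, none past 1 either way. Its arguments: {"type":"object","properties":{"commands":{"type":"array","items":{"type":"number"}},"newtons":{"type":"number"}},"required":["commands"]}

```bash
mkdir -p pics
cat > h.py <<'E'
import numpy as np, cv2
from rig import env, optics
def look(name,fn=None):
    s=env.observe(); d=optics.get_image(name)
    if 'tool_from_camera' in d:
        T=np.eye(4);T[:3,:3]=s['tool_rot'];T[:3,3]=s['position'];T=T@np.array(d['tool_from_camera'])
        d['origin'],d['orientation']=T[:3,3],T[:3,:3]
    if fn: cv2.imwrite('pics/'+fn,d['image'][:,:,::-1])
    return d
def ray(d,uv):
    K=np.array(d['intrinsics']);D=np.array([d['k1'],0,0,0.])
    p=cv2.undistortPoints(np.array(uv,float).reshape(-1,1,2),K,D).reshape(-1,2)
    r=np.c_[p,np.ones(len(p))]@np.array(d['orientation']).T
    return np.array(d['origin']),r
def onz(d,uv,z):
    o,r=ray(d,uv); return o+r*((z-o[2])/r[:,2])[:,None]
def proj(d,P):
    R=np.array(d['orientation']);o=np.array(d['origin'])
    rv=cv2.Rodrigues(R.T)[0]
    return cv2.projectPoints(np.array(P,float).reshape(-1,1,3),rv,-R.T@o,np.array(d['intrinsics']),np.array([d['k1'],0,0,0.]))[0].reshape(-1,2)
def circ(c,r,z,n=90):
    t=np.linspace(0,2*np.pi,n);return np.c_[c[0]+r*np.cos(t),c[1]+r*np.sin(t),np.full(n,z)]
E
python3 - <<'E'
from h import *
s=env.observe();print({k:np.round(v,3).tolist() for k,v in s.items()})
a=look('scene','scene1.png');b=look('side','side1.png')
for d in(a,b):print(d['origin'],d['orientation'],d['intrinsics'],d['k1'])
E
```

```text
{'time_s': 0.0, 'q': [-81.489, 21.842, 74.385, -0.0, 83.856, -12.337], 'qvel': [0.055, -0.033, 0.057, -0.008, -0.029, 0.091], 'joint_efforts': [-0.002, -44.847, -23.128, -0.0, 0.005, 0.0], 'position': [0.196, -0.514, 0.25], 'tool_rot': [[0.935, 0.356, -0.0], [0.356, -0.935, 0.001], [0.0, -0.001, -1.0]], 'ft_force': [0.57, -0.669, -0.792], 'wrist_torque': [0.003, 0.005, -0.022], 'gripper_force': 0.0, 'grip_width': 0.085}
[0.04403679 0.52544837 0.58629527] [[-0.64124957 -0.44873715  0.62244192]
 [-0.76731516  0.3804291  -0.51623748]
 [-0.00514008 -0.8086462  -0.58827282]] [[429.99617455   0.         310.01292922]
 [  0.         429.99617455 203.55066001]
 [  0.           0.           1.        ]] -0.10604732145337477
[ 0.32854523 -0.49015021  0.6637084 ] [[ 0.91433273 -0.2686701   0.303005  ]
 [-0.40465938 -0.63515598  0.65789639]
 [ 0.01569835 -0.72415002 -0.68946378]] [[401.41501041   0.         318.77231686]
 [  0.         401.41501041 199.92775592]
 [  0.           0.           1.        ]] -0.017032068170092545
```

View pics/scene1.png

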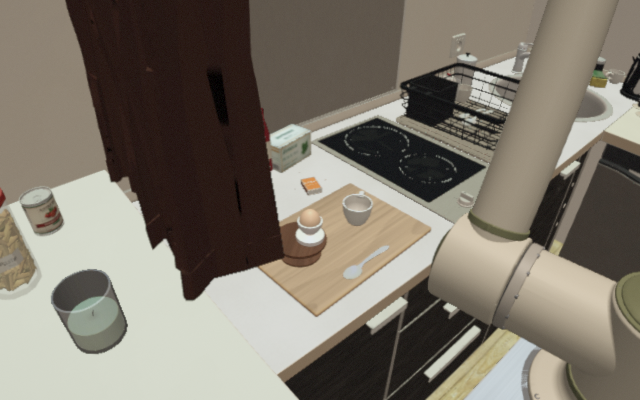

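View pics/side1.png

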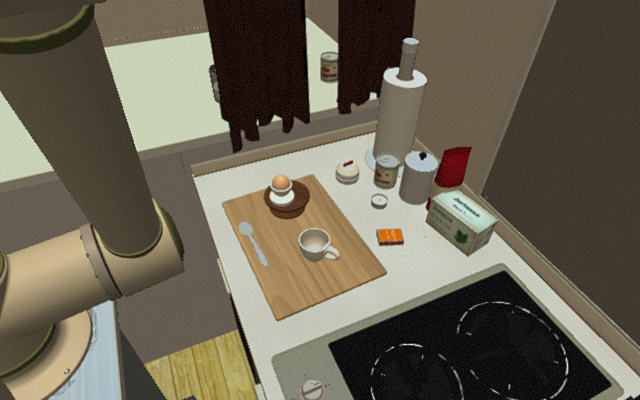

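The scene view shows the stand near (302,242) with the cup toward (310,228). In the side view the stand is near (288,198) and the cup foot near (281,197).

Run:
```python
from h import *
a=look('scene');b=look('side')
print(onz(b,[[288,198]],.05),onz(a,[[302,242]],.05))
print('board corners side',onz(b,[[222,203],[313,176],[385,272],[278,316]],.012).round(3).tolist())
print('spoon,cup,timer,match,candle',onz(b,[[246,228],[265,262],[315,255],[347,180],[390,240],[379,203]],.015).round(3).tolist())
d=look('side');im=cv2.resize(d['image'][150:250,230:350],None,fx=6,fy=6,interpolation=cv2.INTER_CUBIC)
cv2.imwrite('pics/sc.png',im[:,:,::-1])
d=look('wrist');print(d['tool_from_camera'],d['intrinsics'],d['k1'])
```

```text
[[0.53769869 0.12782867 0.05      ]] [[0.52649775 0.14558059 0.05      ]]
board corners side [[0.403, 0.21, 0.012], [0.637, 0.217, 0.012], [0.652, -0.11, 0.012], [0.424, -0.117, 0.012]]
spoon,cup,timer,match,candle [[0.432, 0.11, 0.015], [0.441, 0.005, 0.015], [0.54, -0.018, 0.015], [0.707, 0.167, 0.015], [0.703, -0.044, 0.015], [0.739, 0.065, 0.015]]
[[ 1.24000147e-04 -9.48825334e-01 -3.15801315e-01  7.98949430e-02]
 [ 9.99999859e-01  2.80750971e-04 -4.50864190e-04 -4.75414164e-05]
 [ 5.16452891e-04 -3.15801215e-01  9.48825235e-01 -1.22854638e-01]
 [ 0.00000000e+00  0.00000000e+00  0.00000000e+00  1.00000000e+00]] [[358.93355787   0.         318.82796266]
 [  0.         358.93355787 196.99181837]
 [  0.           0.           1.        ]] -0.07833237882443957
```

View pics/sc.png

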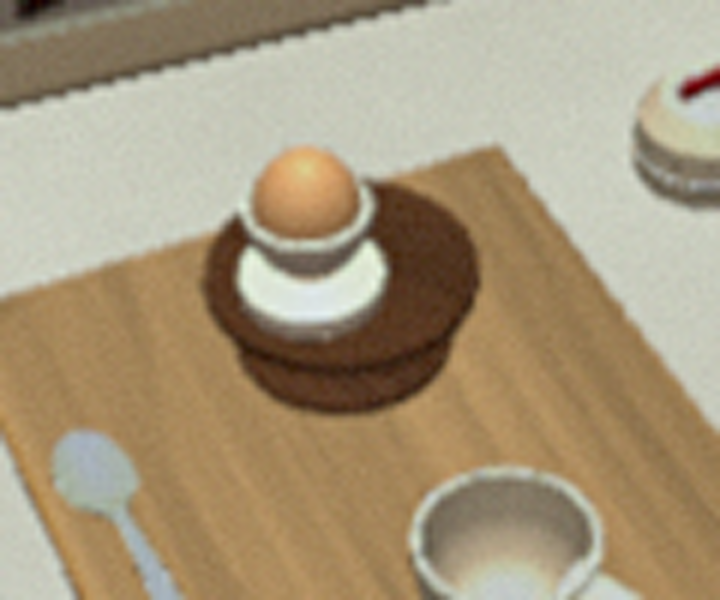

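```bash
cat >> h.py <<'E'
from scipy.optimize import least_squares
def to_tool(P):
    s=env.observe();return np.array(s['tool_rot']).T@(np.array(P)-s['position'])
E
python3 - <<'E'
from h import *
b=look('side')
S=onz(b,[[287.2,195.3]],.05)[0];C=onz(b,[[282.2,196]],.064)[0]
print(S,C,S-C)
# check outlines
for c,r,z in((S,.052,.05),(C,.027,.064)):
    p=(proj(b,circ(c,r,z))-[230,150])*6;print(p.min(0),p.max(0))
for P in (C,S): print(to_tool(P))
E
```

```text
[0.53916824 0.13678059 0.05      ] [0.52352184 0.1246233  0.064     ] [ 0.0156464   0.01215729 -0.014     ]
[203.16551738 180.78948776] [482.42569434 370.80101127]
[238.72179509 226.52040703] [387.42134342 327.75601983]
[ 0.53358168 -0.480051    0.18636674]
[ 0.55252927 -0.48584067  0.20036952]
```

arm_command --commands '[0.41,0.95,-0.92,0,0,0,-0.143,0.41,0.95,-0.92,0,0,0,-0.143,0.41,0.95,-0.92,0,0,0,-0.143,0.41,0.95,-0.92,0,0,0,-0.143,0.41,0.95,-0.92,0,0,0,-0.143,0.41,0.95,-0.92,0,0,0,-0.143,0.41,0.95,-0.92,0,0,0,-0.143,0.41,0.95,-0.92,0,0,0,-0.143,0.41,0.95,-0.92,0,0,0,-0.143,0.41,0.95,-0.92,0,0,0,-0.143,0.41,0.95,-0.92,0,0,0,-0.143,0.41,0.95,-0.92,0,0,0,-0.143]' --newtons 20

```text
time_s: 1.35
position: [0.408, -0.0591, 0.2506]
tool_rot: [[0.788, 0.616, 0.001], [0.616, -0.788, -0.0], [0.0, 0.001, -1.0]]
ft_force: [0.8, -1.3, -0.3]
grip_width: 0.0259
gripper_force: 0.0
```

Run:
```python
from h import *
s=env.observe();print(s['position'],np.round(s['tool_rot'],3).tolist(),s['grip_width'],s['time_s'])
print(to_tool([.476,.088,.20])/.5)
```

```text
[ 0.40796291 -0.05905495  0.25062484] [[0.788, 0.616, 0.001], [0.616, -0.788, -0.0], [0.0, 0.001, -1.0]] 0.025858133948392436 1.35
[ 0.28824385 -0.14809974  0.10124358]
```

arm_command --commands '[0.41,0.288,-0.148,0.1,0,0,0,0.41,0.288,-0.148,0.1,0,0,0,0.41,0.288,-0.148,0.1,0,0,0,0.41,0.288,-0.148,0.1,0,0,0,0.41,0.288,-0.148,0.1,0,0,0,0.41,0.288,-0.148,0.1,0,0,0,0.41,0.288,-0.148,0.1,0,0,0]'

```text
time_s: 1.93
position: [0.4754, 0.0857, 0.2004]
tool_rot: [[0.788, 0.616, -0.0], [0.616, -0.788, -0.0], [-0.0, 0.0, -1.0]]
ft_force: [0.6, 0.8, 0.5]
grip_width: 0.0253
gripper_force: 0.0
```

Run:
```python
from h import *
s=env.observe();print(s['position'],np.round(s['tool_rot'],3).tolist(),s['time_s'],s['qvel'])
d=look('wrist','w1.png')
print(proj(d,[[.5235,.1246,.064],[.539,.137,.05]]))
```

```text
[0.47537629 0.08568112 0.20036764] [[0.788, 0.616, -0.0], [0.616, -0.788, -0.0], [-0.0, 0.0, -1.0]] 1.9333 [-1.85028384 -1.08479329  0.20225629  0.05846723  0.0515258  -0.05460161]
[[318.17944299 105.16828894]
 [317.92239987  76.02581059]]
```

View pics/w1.png

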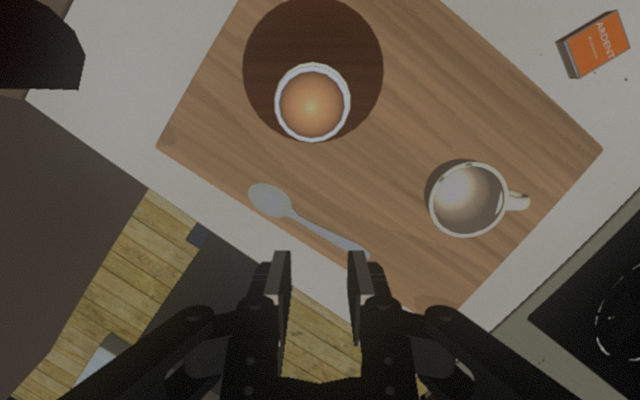

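The wrist view shows the plate spanning columns 243–384, rows about 0–142. The bowl rim is centred near (313,102), and the fingers, pointing at the cup, are at rows 250–380. I'll fit both circles.

```bash
cat >> h.py <<'E'
def fitc(d,pts,r,z,c0,f=2.):
    def res(c):
        q=proj(d,circ(c,r,z,240));return np.array([np.min(np.linalg.norm(q-p,axis=1)) for p in pts])
    o=least_squares(res,c0,loss='soft_l1',f_scale=f,diff_step=1e-3);return o.x,np.median(res(o.x))
def edges(d,c,r,z,test,n=72,span=(.75,1.3)):
    """walk radially (world circle scaled) and return outermost pixel where test holds"""
    im=d['image'].astype(int);out=[]
    fr=np.linspace(*span,80)
    Q=np.array([proj(d,circ(c,r*f,z,n+1)[:-1]) for f in fr])
    for i in range(n):
        q=Q[:,i]
        ok=(q[:,0]>1)&(q[:,0]<638)&(q[:,1]>1)&(q[:,1]<398)
        if not ok.all(): continue
        v=np.array([test(im[int(round(y)),int(round(x))]) for x,y in q])
        k=np.where(v)[0]
        if len(k) and k[-1]<len(fr)-1: out.append(q[k[-1]])
    return np.array(out)
dark=lambda p:p[0]<100 and p[0]>p[2]+12
white=lambda p:p.min()>105 and p.max()-p.min()<45
def measure(d,S0,C0,show=True):
    S,C=np.array(S0,float),np.array(C0,float)
    for _ in range(3):
        p=edges(d,S,.052,.05,dark);S,e1=fitc(d,p,.052,.05,S)
        w=edges(d,C,.0235,.096,white,span=(.6,1.4));C,e2=fitc(d,w,.0235,.096,C)
    if show: print('S',S.round(4),'C',C.round(4),'S-C',(S-C).round(4),'err',e1,e2,len(p),len(w))
    return S,C
E
python3 - <<'E'
from h import *
d=look('wrist')
print(onz(d,[[313.5,70]],.05),onz(d,[[313,102]],.096))
im=d['image'];print(im[60,300],im[20,313],im[150,313],im[103,280],im[103,275],im[103,278])
S,C=measure(d,onz(d,[[313.5,70]],.05)[0,:2],onz(d,[[313,102]],.096)[0,:2])
print(to_tool([*S,.05]),to_tool([*C,.096]))
b=look('side')
for c,r,z in((S,.052,.05),(C,.027,.064)):
    p=(proj(b,circ(c,r,z))-[230,150])*6;print(p.min(0),p.max(0))
E
```

```text
[[0.54050871 0.14149957 0.05      ]] [[0.52495224 0.12899751 0.096     ]]
[64 45 33] [64 43 34] [123  98  74] [114  84  59] [166 169 177] [111  96  85]
S [0.5389 0.1423] C [0.5239 0.1299] S-C [0.015  0.0124] err 0.9728417951425249 0.6409405141605844 50 72
[ 0.08530426 -0.00638031  0.15086555] [ 0.06585888 -0.00581244  0.10485742]
[197.83618452 172.52234153] [476.03001158 361.04035473]
[234.95063628 217.64970157] [383.06454938 318.06390901]
```

arm_command --commands '[0.41,0,-0.0122,0.05,0,0.03,0,0.41,0,-0.0122,0.1,0,0.067,0,0.41,0,-0.0122,0.15,0,0.067,0,0.41,0,-0.0122,0.2,0,0.067,0,0.41,0,-0.0122,0.235,0,0.067,0,0.41,0,-0.0122,0.248,0,0.067,0,0.41,0,-0.0122,0.248,0,0.067,0,0.41,0.02,-0.0122,0.248,0,0.067,0,0.41,0.03,-0.0122,0.248,0,0.067,0,0.41,0.03,-0.0122,0.248,0,0.067,0,0.41,0.03,-0.0122,0.248,0,0.067,0]'

```text
time_s: 3.0
position: [0.4842, 0.1002, 0.0771]
tool_rot: [[0.78, 0.616, 0.112], [0.61, -0.788, 0.086], [0.141, 0.001, -0.99]]
ft_force: [-1.1, -0.6, 0.3]
grip_width: 0.0253
gripper_force: 0.0
```

Run:
```python
from h import *
s=env.observe();print(s['position'],np.round(s['tool_rot'],3).tolist(),s['time_s'])
d=look('wrist','w2.png')
S,C=measure(d,[.539,.1415],[.524,.129])
R=np.array(s['tool_rot']);x=R[:2,0]/np.linalg.norm(R[:2,0]);y=R[:2,1]
p=np.array(s['position'])[:2]
print('C in level tool',(C-p)@x,(C-p)@y,'S',(S-p)@x,(S-p)@y)
```

```text
[0.48419952 0.10020085 0.07712152] [[0.78, 0.616, 0.112], [0.61, -0.788, 0.086], [0.141, 0.001, -0.99]] 3.0
S [0.5392 0.1426] C [0.5229 0.1296] S-C [0.0163 0.013 ] err 2.664472780676268 2.0363348030069517 41 72
C in level tool 0.04860907418875812 0.0006862611358485009 S 0.06947339911582587 0.000542074171789729
```

View pics/w2.png

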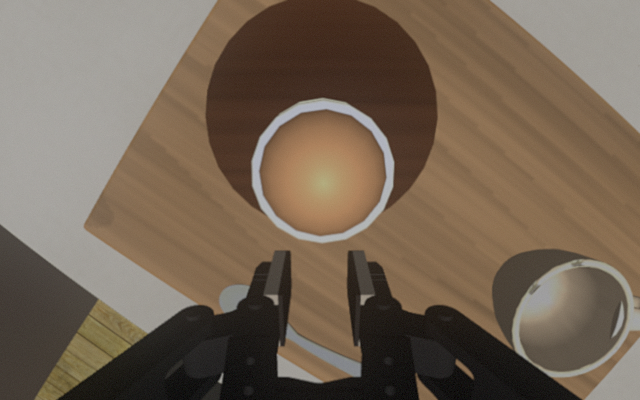

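The view shows the cup dead ahead of the fingers: rim centre (323,170), plate centre near (322,108). I'll advance slowly to contact.

arm_command --commands '[0.41,0.004,0,0.0006,0,0,0,0.41,0.0079,0,0.0011,0,0,0,0.41,0.0119,0,0.0017,0,0,0,0.41,0.0139,0,0.0019,0,0,0,0.41,0.0158,0,0.0022,0,0,0,0.41,0.0178,0,0.0025,0,0,0,0.41,0.0198,0,0.0028,0,0,0,0.41,0.0218,0,0.0031,0,0,0,0.41,0.0238,0,0.0033,0,0,0,0.41,0.0257,0,0.0036,0,0,0,0.41,0.0277,0,0.0039,0,0,0,0.41,0.0277,0,0.0039,0,0,0]'

```text
time_s: 4.05
position: [0.4947, 0.1086, 0.0763]
tool_rot: [[0.78, 0.616, 0.11], [0.61, -0.788, 0.086], [0.14, 0.0, -0.99]]
ft_force: [0.7, 1.0, 0.1]
grip_width: 0.0249
gripper_force: 0.2
```

```bash
cat >> h.py <<'E'
def report(S0=(.539,.1425),C0=(.524,.130)):
    s=env.observe();d=look('wrist')
    S,C=measure(d,S0,C0)
    R=np.array(s['tool_rot']);x=R[:2,0]/np.linalg.norm(R[:2,0]);y=R[:2,1]
    p=np.array(s['position'])[:2]
    print('t',s['time_s'],'C lvl',((C-p)@x).round(4),((C-p)@y).round(4),'S lvl',((S-p)@x).round(4),((S-p)@y).round(4))
    return d
E
python3 -c "
from h import *
report()"
```

```text
S [0.538  0.1415] C [0.5243 0.1309] S-C [0.0137 0.0105] err 2.4860546133430614 1.762547972724846 48 72
t 4.05 C lvl 0.0371 0.0006 S lvl 0.0544 0.0007
```

arm_command --commands '[0.41,0.002,0,0.0003,0,0,0,0.41,0.004,0,0.0006,0,0,0,0.41,0.0059,0,0.0008,0,0,0,0.41,0.0079,0,0.0011,0,0,0,0.41,0.0099,0,0.0014,0,0,0,0.41,0.0119,0,0.0017,0,0,0,0.41,0.0139,0,0.0019,0,0,0,0.41,0.0158,0,0.0022,0,0,0,0.41,0.0178,0,0.0025,0,0,0,0.41,0.0198,0,0.0028,0,0,0,0.41,0.0218,0,0.0031,0,0,0,0.41,0.0218,0,0.0031,0,0,0]'

```text
time_s: 5.1
position: [0.5034, 0.1154, 0.0763]
tool_rot: [[0.78, 0.616, 0.11], [0.61, -0.788, 0.086], [0.14, 0.0, -0.99]]
ft_force: [-0.2, -0.1, 0.4]
grip_width: 0.025
gripper_force: 0.2
```

Run:
```python
from h import *
d=report(C0=(.53,.136));cv2.imwrite('pics/w3.png',d['image'][:,:,::-1])
```

```text
S [0.5379 0.1414] C [0.532  0.1384] S-C [0.0059 0.003 ] err 2.257603546666105 1.895421663114259 62 71
t 5.1 C lvl 0.0367 -0.0006 S lvl 0.0432 0.0007
```

View pics/w3.png

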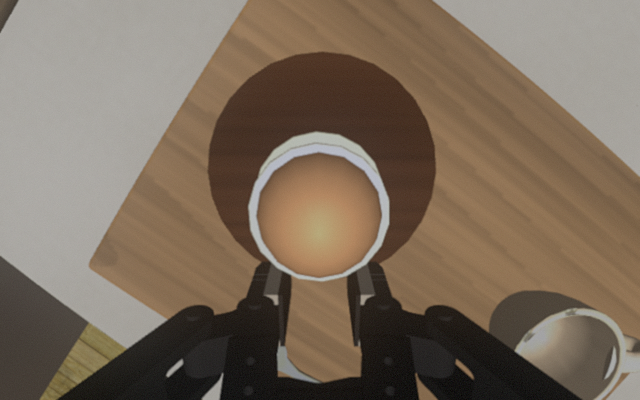

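The cup is being pushed cleanly. The plate's far edge is at (321,52) and the foot's far edge at (319,132). I'll use those for the margin.

Run:
```python
from h import *
s=env.observe();d=look('wrist')
R=np.array(s['tool_rot']);x=R[:2,0]/np.linalg.norm(R[:2,0]);y=R[:2,1];p=np.array(s['position'])[:2]
S=onz(d,[[321,52]],.05)[0,:2];F=onz(d,[[319,132]],.064)[0,:2];r1=onz(d,[[248,211]],.096)[0,:2];r2=onz(d,[[389,211]],.096)[0,:2]
print('S fwd',(S-p)@x-.052,'C fwd',(F-p)@x-.027,'rim mid',((r1+r2)/2-p)@x,((r1+r2)/2-p)@y,np.linalg.norm(r1-r2))
l=onz(d,[[208,162],[436,162]],.05)[:,:2];print('S lat',(l.mean(0)-p)@y,(l.mean(0)-p)@x)
```

```text
S fwd 0.043449493213531774 C fwd 0.034699093185685356 rim mid 0.03654809686791197 -0.0005435966898680439 0.04570876969496646
S lat 0.0009612312726807821 0.04866538114790632
```

arm_command --commands '[0.41,0.002,0,0.0003,0,0,0,0.41,0.004,0,0.0006,0,0,0,0.41,0.0059,0,0.0008,0,0,0,0.41,0.0079,0,0.0011,0,0,0,0.41,0.0099,0,0.0014,0,0,0,0.41,0.0119,0,0.0017,0,0,0,0.41,0.0139,0,0.0019,0,0,0,0.41,0.0148,0,0.002,0,0,0,0.41,0.0148,0,0.002,0,0,0,0.41,0.0148,0,0.002,0,0,0]'

```text
time_s: 6.03
position: [0.5092, 0.1199, 0.0764]
tool_rot: [[0.78, 0.616, 0.11], [0.61, -0.788, 0.086], [0.14, 0.0, -0.99]]
ft_force: [-0.1, 0.0, -0.2]
grip_width: 0.025
gripper_force: 0.1
```

arm_command --commands '[0.41,-0.005,0,-0.0007,0,0,0,0.41,-0.015,0,-0.002,0,0,0,0.41,-0.03,0,-0.0042,0,0,0,0.41,-0.05,0,-0.007,0,0,0,0.41,-0.08,0,-0.011,0,0,0,0.41,-0.11,0,-0.05,0,0,0,0.41,-0.11,0,-0.12,0,0,0,0.41,-0.11,0,-0.2,0,0,0,0.41,-0.11,0,-0.24,0,0,0,0.41,-0.11,0,-0.24,0,0,0,0.41,-0.11,0,-0.24,0,0,0]'

```text
time_s: 6.95
position: [0.4526, 0.0756, 0.1881]
tool_rot: [[0.78, 0.615, 0.112], [0.609, -0.788, 0.086], [0.141, 0.001, -0.99]]
ft_force: [0.6, 0.4, -0.7]
grip_width: 0.0253
gripper_force: 0.0
```

Run:
```python
from h import *
d=report(S0=(.538,.1415),C0=(.537,.141))
d=look('side');S,C=measure(d,[.5395,.137],[.5395,.137])
im=cv2.resize(d['image'][150:250,230:350],None,fx=6,fy=6,interpolation=cv2.INTER_CUBIC)
cv2.imwrite('pics/sc2.png',im[:,:,::-1])
```

```text
S [0.5384 0.1423] C [0.5338 0.14  ] S-C [0.0046 0.0022] err 0.9592755434127859 2.209300673044967 54 72
t 6.95 C lvl 0.1037 -0.0008 S lvl 0.1087 0.0003
S [0.5351 0.129 ] C [0.5364 0.1389] S-C [-0.0013 -0.0099] err 1.6481412146698406 0.2705430427659234 63 19
```

View pics/sc2.png

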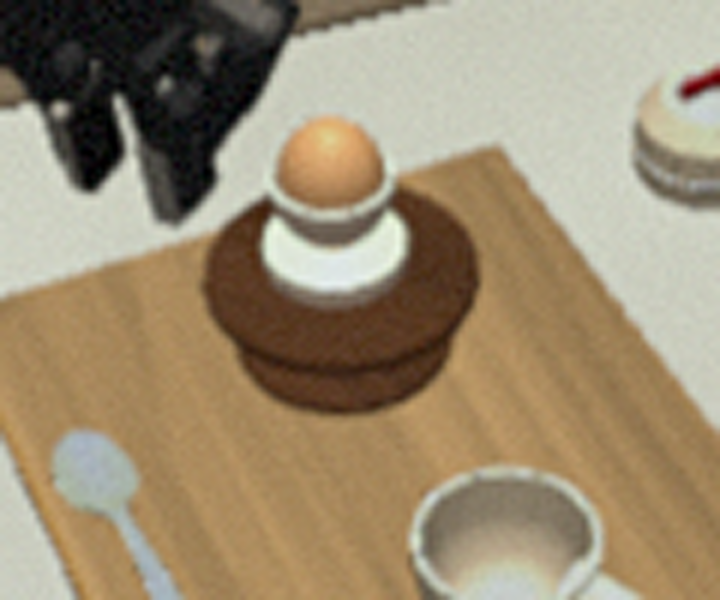

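Run:
```python
from h import *
d=look('side')
S=onz(d,[[287.2,195.3]],.05)[0,:2]
for v in (244,247,250):
    C=onz(d,[[230+336/6,150+v/6]],.064)[0,:2]
    p=(proj(d,circ(C,.027,.064))-[230,150])*6;q=(proj(d,circ(C,.027,.055))-[230,150])*6
    print(C,S-C,p.min(0),p.max(0),q.max(0))
p=(proj(d,circ(S,.052,.05))-[230,150])*6;print('S',S,p.min(0),p.max(0))
w=look('wrist','w4.png')
for c,r,z,col in (((.5384,.1423),.052,.05,(0,255,0)),((.5338,.14),.0235,.096,(255,0,0)),((.5338,.14),.027,.064,(255,255,0))):
    cv2.polylines(w['image'],[np.round(proj(w,circ(c,r,z))).astype(int)],True,col,1)
im=w['image'][0:200,200:440];cv2.imwrite('pics/w4.png',cv2.resize(im,None,fx=3,fy=3)[:,:,::-1])
```

```text
[0.53722814 0.13763494] [ 0.0019401  -0.00085435] [262.63872362 195.89957942] [409.12774301 294.28211465] [409.60186212 312.22854415]
[0.53665189 0.13609275] [0.00251636 0.00068784] [262.54025619 198.7719066 ] [409.22552126 297.41848469] [409.69963213 315.3670611 ]
[0.53607717 0.13455469] [0.00309108 0.0022259 ] [262.44179223 201.64407541] [409.32329511 300.55503498] [409.79739594 318.50569449]
S [0.53916824 0.13678059] [203.16551738 180.78948776] [482.42569434 370.80101127]
```

View pics/w4.png

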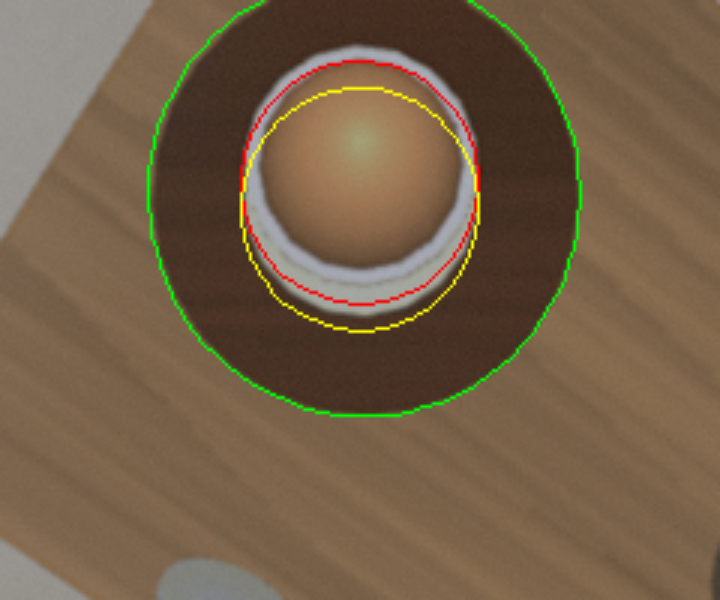

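In the close wrist view the stand outline fits. The foot sits about 4 mm further forward than the biased fit (yellow), so the cup is within about 2–3 mm of centre. The side view agrees, and the cup is upright.

```bash
python3 -c "
from rig import env
print(env.close_job())"
```

```text
the job is handed in; nothing more can be done
None
```

The egg cup now stands upright about 2–3 mm from the stand's centre by my camera estimate (limit 7 mm); the arm is clear, and the job was handed in at about 7 s with no verdict shown.

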